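# Lock the tilted swivel table with its index pin, found by feel

### The job

Lock the tilted swivel table for the gear check: take the index pin with the plain round grip out of the stand, put it into the hole in the plate, and with the pin swing the plate anticlockwise (the near side towards the robot's right) under light pressure until the pin drops into the bush hidden beneath. Push it fully home, so that its collar lies flat on the plate, and let go. Work by feel without forcing the pin, and leave the T-handled pin standing where it is.

Things in the scene. Friction and masses are not known exactly. Their poses are not given: they have to be found in the camera images.
- index_pin: steel index pin, 96 mm long, with a plain round knurled grip, upright in either hole of the stand. Origin at the nose tip, z along the pin to the grip. Shank 12 mm diameter, 44 mm long, its last 5 mm tapering to 8 mm at the nose; collar 26 mm diameter from 44 to 50 mm; neck 16 mm diameter to 54 mm; dark grip 22 mm diameter from 54 to 96 mm.
- pin_seat (a point): on the index pin's axis at the underside of its collar, 44 mm above the nose; axes as the pin's
- pin_grip (a point): on the index pin's axis at the middle of its grip, 76 mm above the nose; axes as the pin's
- t_pin: bystander: a T-handled pin with the same shank and collar, but a neck 14 mm thick and a cross bar 60 mm long (along its x) 81 mm above its nose; stands in the other hole of the stand and stays there. Origin at the tip of its nose, z up along the pin.
- pin_stand: fixed aluminium stand, block 56 x 146 x 55 mm high (x, y, z) on an 8 mm flange 86 mm wide; origin at the centre of its underside. Two holes of 13.5 mm, 50 mm deep, at y = -43 and +43 mm; the pins' collars rest on its top, so a pin must be lifted 45 mm to come free.
- table_base: fixed base of the swivel table: foot 200 x 250 x 16 mm (x, y, z), cheeks about 135 mm high at the middle of both y sides (outside 117 mm from the centre), between them a round housing of 182 mm diameter whose face leans 32 deg towards the base's -x (the robot's side). Origin at the centre of the foot's underside, z up.
- plate_axis (a point): centre of the swivel plate's top face, 128 mm above the bench; z is the plate's outward normal, 32 deg from vertical towards the robot, the axis it turns on; axes turn with the plate. Plate 190 mm diameter, 14 mm thick. On it at the centre: a spur gear, 68 mm diameter, to 20 mm above the plate, with arbor and nut to 43 mm.
- plate_hole (a point): centre of the plate's pin hole at its top face, 70 mm from plate_axis, robot side; z the outward normal. Through hole 13.5 mm. 15 mm below the top face a flat steel ring stops the pin (collar then 29 mm above the plate), save at its one hidden bush: bore 13.5 mm, same circle, at a plate value between 0.55 and 1.15, different each time.
- plate (a joint): angle of the swivel plate (rad), 0 to 1.4 between end stops, growing anticlockwise seen from outside; at 0 the hole is 40 deg to the robot's left of the plate's lowest point, at 1.4 40 deg to its right. It starts between 0 and 0.25, turns with light friction and stays where it is left.

How it is judged:
By the outcome, as a careful person would: the job done as asked, in the order asked, and still so for the second after the job is handed in, with the robot touching nothing.
It also fails if it takes over 48 s, if anything falls off the work surface, if the arm or the gripper's body presses on something with over 40 N, if the wrist force passes 120 N, or if a joint passes its speed limit or range.

### The arm

A 6-joint arm with a two-finger parallel gripper is mounted at the origin on a cart in front of the work surface, level with it; the furniture and walls round the work are solid. World frame = base frame: x ahead of the robot, y to its left, z up, the work surface at z = 0. Lengths are in m, angles in rad, forces in N, time in s.
With the tool pointing down it reaches from about 0.425 to 0.95 m from the base axis. Payload 3.5 kg.
Tool frame: the origin (TCP) lies midway between the tips of the shut fingers; the grasp point (between the pads) lies 19 mm behind it; z points along the fingers, y is the direction in which the jaws open and shut (so a half turn about z gives the same grasp; the last joint's range is limited). The gripper opens to 85 mm and grips with 20 to 120 N. Pads are 22 mm wide; open, the fingers measure 114 mm over their backs; the gripper's body (76 mm by 85 mm) begins 54 mm behind the grasp point. The pads swing forward as they close: fully open they stand 13 mm farther back than shut.
Start: joints at [1.196, 0.286, 1.577, -0, 1.279, -0.15], TCP at [0.15, 0.658, 0.231] pointing down, gripper open.
Joint ranges: [-2.77, 2.77], [-0.9, 2.22], [0.21, 2.48], [-1.53, 4.67], [0.24, 2.81], [-2.84, 2.84]. Speed limits (rad/s): [2.79, 2.79, 3.14, 3.14, 3.14, 3.14].

### API

Orientations are given as a unit quaternion [x, y, z, w].
In Python, from plant import * gives the robot as it stands.
- The arm moves only by the shell command python3 -m jog 'ROWS' [FORCE]. ROWS is a JSON object of lists of equal length, an entry for each row: "travel": the shift along the world's x, y, z in mm, a list of three; "dr": the turn, a rotation vector about the world's x, y, z in degrees, a list of three; "jaw": the closure in counts, from 0 (fully open) to 255 (shut). In form: {"travel": [[x, y, z], ...], "dr": [[wx, wy, wz], ...], "jaw": [jaw, ...]}. A call has 1 to 5 rows; each row shifts and turns the commanded pose from where the row before left it; what a row does not reach is not made up. A row lasts 1/12 s, in which the tool goes at most 41.7 mm and 7.16 degrees, less where a joint would pass 70% of its speed; a pose out of reach is approached as far as the arm can. A call is refused whole if a number of a shift passes 41.7 or a number of a turn 7.16, either way. A call with a gripper value outside its range is refused whole. The fingers move at their own pace and stop on an object; FORCE is the grip in N (left out, the last holds). Time passes only in rows, so rows that do not move let the fingers close. It gives the time, the measured TCP pose, the force and the opening at its end, in the units of the state.
- get_state(): the state, without advancing time (a new reading comes with each control period).
- read_camera(name): name is "side" or "top"; returns the picture (480x640x3 uint8, red, green, blue); there is no depth.
- camera_info(name): a dict with "K" (3x3 intrinsics, pixels), "k1" (the pictures are not rectified: a ray, as slopes to the right and down, at radius r is drawn at 1 + k1 r^2 times it, then the intrinsics apply), "R" (3x3) and "t" (3): a world point X has camera coordinates R X + t. Camera axes: x right, y down, z forward; pixel columns grow to the right and rows downward; lengths in m; the calibration is good to about 2 mm. A picture is of the moment at which its call begins. camera_info takes no time and is no camera call.
- sign_off(): hands the job in, once; it reports no verdict.
The state is a dict: "time": time; "qpos": joint angles; "dq": joint speeds; "joint_efforts": joint torques, N m; "eef_pos": TCP position; "tcp_rot": TCP orientation; "contact_force": force on the tool from outside, world axes, zero at the start; "wrist_torque": the same for the moment, N m; "opening": opening from 0.0 (shut) to 1.0 (fully open).
Only numpy, scipy, OpenCV 4.12 (cv2) and the standard library are available. Lean on these libraries where they do the work, as an engineer would, in place of code of your own. Each camera call takes 0.05 s, during which the arm holds its last target. There are 200 camera calls.

## Working session

There is one attempt and no reset: what is moved stays moved. The work goes in short steps, Python scripts to look and compute and a shell command to move; the robot and the scene stay as the last step left them, time stands still between calls to the robot, and variables do not carry over. Pictures are saved under pics/ and viewed, about 8 in all and at most 12, crops included, and the job is handed in when it is done.

```bash
ls; mkdir -p pics
python3 - <<'E'
from plant import *
import cv2
s=get_state();print(s)
for n in("side","top"):
    print(n,camera_info(n)); cv2.imwrite(f"pics/{n}0.png",read_camera(n)[:,:,::-1])
E
```

```text
pics
{'time': 0.0, 'qpos': array([ 1.19596958e+00,  2.87215770e-01,  1.57816576e+00,  1.87489263e-05,
        1.27862122e+00, -1.50008885e-01]), 'dq': array([-0.00081677,  0.00080816, -0.0002188 , -0.00221846, -0.0004256 ,
        0.00108919]), 'joint_efforts': array([ 7.72631065e-04, -4.05967641e+01, -2.92635351e+01, -1.07220967e-04,
        5.74047255e-03, -8.53538637e-06]), 'eef_pos': array([0.15020621, 0.65740123, 0.22991987]), 'tcp_rot': array([ 1.12174963e-01,  9.93687740e-01, -1.16146564e-03, -3.21275777e-04]), 'contact_force': array([ 0.53446672,  0.61985223, -0.54896847]), 'wrist_torque': array([-0.00243314, -0.01456255,  0.01884878]), 'opening': 1.0010158321276914}
side {'K': array([[571.93309434,   0.        , 313.45217548],
       [  0.        , 571.93309434, 229.6603302 ],
       [  0.        ,   0.        ,   1.        ]]), 'k1': 0.0064217189176362655, 'R': array([[ 0.80878743, -0.58786298, -0.01673377],
       [-0.39609587, -0.5234789 , -0.75437253],
       [ 0.4347079 ,  0.61675519, -0.65623325]]), 't': array([-0.46805558,  0.24797867,  0.9007078 ])}
top {'K': array([[542.09742004,   0.        , 323.54654084],
       [  0.        , 542.09742004, 235.86580822],
       [  0.        ,   0.        ,   1.        ]]), 'k1': -0.13144721053176173, 'R': array([[ 0.00573909, -0.99995624,  0.00738783],
       [-0.98866765, -0.00678229, -0.14996756],
       [ 0.1500111 , -0.00644343, -0.98866332]]), 't': array([-0.09954088,  0.53856937,  1.02638459])}
```

View pics/side0.png

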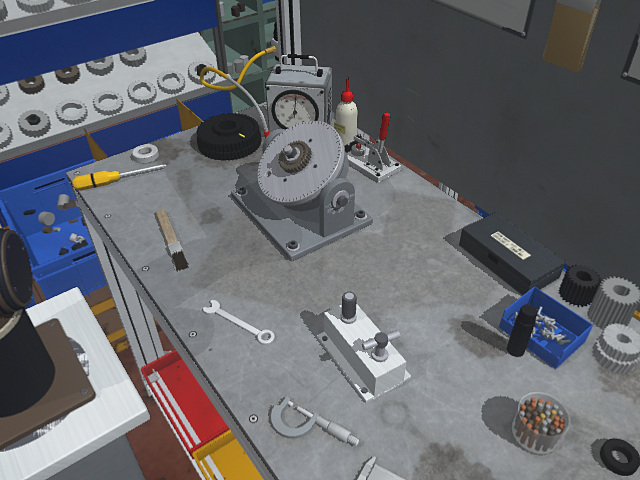

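View pics/top0.png

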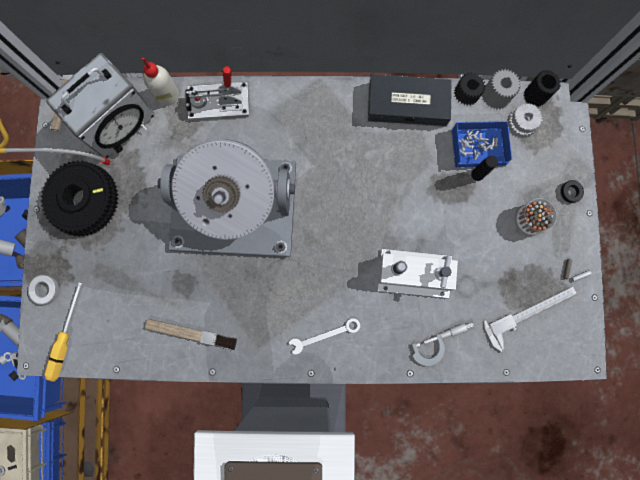

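The side view shows the index pin (dark knob) at about (348,305), with the T-pin at (380,345) and the plate at (300,165). In the top view the index pin is at (400,267), the T-pin at (446,271), the plate at about (222,190) and the stand at about (418,273). Next I'll zoom in.

Run:
```python
import cv2,numpy as np
s=cv2.imread("pics/side0.png");t=cv2.imread("pics/top0.png")
c=lambda im,x,y,w,h:cv2.resize(im[y:y+h,x:x+w],(400,300),interpolation=cv2.INTER_CUBIC)
a=np.vstack([np.hstack([c(s,236,110,140,105),c(t,150,130,160,120)]),np.hstack([c(s,300,280,140,105),c(t,350,230,120,90)])])
cv2.imwrite("pics/z0.png",a)
```

```text
(no output)
```

View pics/z0.png

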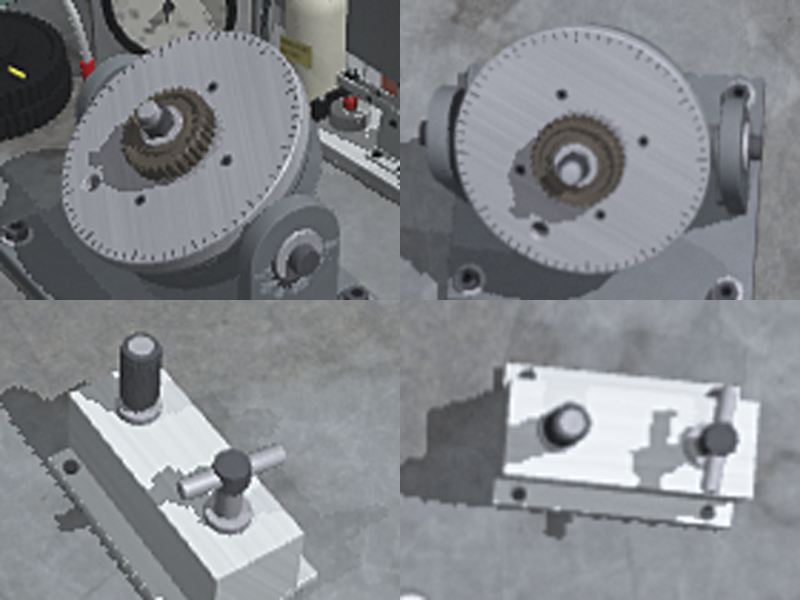

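Both crops show the plate hole, at side ≈(267.9,174.1) and top ≈(206.4,222). The grip top is at side ≈(350.1,295.4) and top ≈(401.3,265.1). The small plate screw holes give the plate centre. I'll triangulate these and check them against the given sizes.

```bash
cat > h.py <<'E'
from plant import *
import numpy as np, cv2
def ray(n,p):
    c=camera_info(n);R=np.array(c["R"]);t=np.array(c["t"])
    u=cv2.undistortPoints(np.array([[p]],float),np.array(c["K"]),np.array([c["k1"],0,0,0]))[0,0]
    d=R.T@np.array([u[0],u[1],1]);return -R.T@t,d/np.linalg.norm(d)
def tri(ps,pt):
    (a,u),(b,v)=ray("side",ps),ray("top",pt)
    k=np.linalg.lstsq(np.c_[u,-v],b-a,rcond=None)[0]
    p,q=a+k[0]*u,b+k[1]*v;return (p+q)/2,np.linalg.norm(p-q)*1e3
def onz(n,p,z):
    a,u=ray(n,p);return a+u*(z-a[2])/u[2]
E
python3 - <<'E'
from h import *
np.set_printoptions(precision=4,suppress=True)
S=lambda x,y:(236+x/2.857,110+y/2.857)
T=lambda x,y:(150+x/2.5,130+y/2.5)
hole,e=tri(S(91,183),T(141,230));print("hole",hole,e)
P=[tri(S(*a),T(*b)) for a,b in [((212,87),(162,94)),((226,160),(243,141)),((140,200),(200,215))]]
for p in P:print(p)
c=(P[0][0]+P[2][0])/2;print("centre",c,np.linalg.norm(hole-c))
n=np.cross(P[0][0]-P[1][0],P[2][0]-P[1][0]);n/=np.linalg.norm(n);print("n",n*np.sign(n[2]))
g,e=tri((350.1,295.4),(401.3,265.1));print("griptop",g,e)
g,e=tri((300+232/2.857,280+160/2.857),(350+318/3.333,230+138/3.333));print("Tknob",g,e)
a=onz("top",T(68,279),.018);b=onz("top",T(327,290),.018);print("bolts",a,b,np.linalg.norm(a-b),np.degrees(np.arctan2(-(b-a)[0],-(b-a)[1])))
a=onz("top",T(23,133),.1);b=onz("top",T(357,145),.1);print("piv",(a+b)/2,np.linalg.norm(a-b),np.degrees(np.arctan2(*(a-b)[:2])))
q=lambda x,y:(350+x/3.333,230+y/3.333)
for z in(.055,.063):
    a=onz("top",q(107,65),z);b=onz("top",q(358,86),z);print("standfar",a,b,np.linalg.norm(a-b))
    a=onz("top",q(104,173),z);b=onz("top",q(352,197),z);print("standnear",a,b,np.linalg.norm(a-b))
E
```

```text
hole [0.5559 0.1238 0.0994] 1.7918192033500748
(array([0.6457, 0.1006, 0.1555]), np.float64(2.148685057678464))
(array([0.6155, 0.0432, 0.1382]), np.float64(2.3738153980911667))
(array([0.5668, 0.0781, 0.1061]), np.float64(2.7813567873093996))
centre [0.6063 0.0894 0.1308] 0.06857961434957302
n [-0.5356  0.0267  0.844 ]
griptop [ 0.4764 -0.2392  0.1089] 1.8538976908665397
Tknob [ 0.4664 -0.3232  0.1012] 3.5293166187059306
bolts [0.5289 0.1999 0.018 ] [ 0.5215 -0.0106  0.018 ] 0.21065374207426593 2.008885229116064
piv [0.6254 0.0906 0.1   ] 0.25591952110187655 1.928839059491217
standfar [ 0.5111 -0.2098  0.055 ] [ 0.4995 -0.3576  0.055 ] 0.14819354822610933
standnear [ 0.4482 -0.2075  0.055 ] [ 0.4346 -0.3523  0.055 ] 0.14537215817341928
standfar [ 0.5101 -0.2089  0.063 ] [ 0.4986 -0.3555  0.063 ] 0.1470549686604254
standnear [ 0.4477 -0.2066  0.063 ] [ 0.4342 -0.3502  0.063 ] 0.1442552555099978
```

The measurements agree with the given sizes: hole radius 68.6 mm (70), normal 32° tilt, grip top at 0.109 (expected 0.107), stand length 146–148 mm. The pin is at (0.4765,-0.239). I'll travel there by a way clear of the base.

```bash
python3 -m jog '{"travel":[[25,-25,5],[25,-25,5],[25,-25,5],[25,-25,5],[25,-25,5]],"dr":[[0,0,0],[0,0,2],[0,0,2],[0,0,2],[0,0,2]],"jaw":[0,0,0,0,0]}' 40
python3 -m jog '{"travel":[[25,-26,5],[25,-26,5],[25,-26,0],[25,-26,0],[25,-26,0]],"dr":[[0,0,0],[0,0,0],[0,0,0],[0,0,0],[0,0,0]],"jaw":[0,0,0,0,0]}'
python3 -m jog '{"travel":[[25,-26,0],[25,-26,0],[2,-37,0],[2,-37,0],[2,-37,0]],"dr":[[0,0,0],[0,0,0],[0,0,0],[0,0,0],[0,0,0]],"jaw":[0,0,0,0,0]}'
python3 -m jog '{"travel":[[2,-37,0],[2,-37,0],[2,-37,0],[2,-37,0],[2,-37,0]],"dr":[[0,0,0],[0,0,0],[0,0,0],[0,0,0],[0,0,0]],"jaw":[0,0,0,0,0]}'
python3 -m jog '{"travel":[[2,-37,0],[2,-37,0],[2,-37,0],[2,-37,0],[2,-37,0]],"dr":[[0,0,0],[0,0,0],[0,0,0],[0,0,0],[0,0,0]],"jaw":[0,0,0,0,0]}'
```

```text
time: 0.52
eef_pos: [0.276, 0.5315, 0.2558]
tcp_rot: [0.041, 0.999, -0.001, -0.0]
contact_force: [0.5, 0.6, -0.7]
opening: 1.004
time: 0.93
eef_pos: [0.4011, 0.4014, 0.266]
tcp_rot: [0.043, 0.999, -0.0, -0.0]
contact_force: [1.1, 0.9, -0.4]
opening: 0.997
time: 1.35
eef_pos: [0.4563, 0.2382, 0.2655]
tcp_rot: [0.043, 0.999, -0.0, -0.001]
contact_force: [0.6, -0.2, 0.7]
opening: 1.006
time: 1.77
eef_pos: [0.4658, 0.0533, 0.266]
tcp_rot: [0.042, 0.999, -0.0, -0.0]
contact_force: [0.3, -0.4, 0.2]
opening: 1.002
time: 2.18
eef_pos: [0.4759, -0.1317, 0.2659]
tcp_rot: [0.043, 0.999, 0.0, -0.0]
contact_force: [0.9, -0.2, 0.2]
opening: 0.997
```

```bash
python3 -m jog '{"travel":[[0,-36,0],[0,-36,0],[0,-35.5,0],[0,0,-40],[0,0,-40]],"dr":[[0,0,0],[0,0,0],[0,0,0],[0,0,0],[0,0,0]],"jaw":[0,0,0,0,0]}'
python3 -m jog '{"travel":[[0,0,-35],[0,0,0]],"dr":[[0,0,0],[0,0,0]],"jaw":[0,0,0]}' 2>&1 | tail -1
python3 -m jog '{"travel":[[0,0,-35],[0,0,0]],"dr":[[0,0,0],[0,0,0]],"jaw":[0,0]}'
python3 - <<'E'
from h import *
s=read_camera("side");t=read_camera("top")
c=lambda im,x,y,w,h:cv2.resize(im[y:y+h,x:x+w,::-1],(400,400),interpolation=cv2.INTER_CUBIC)
cv2.imwrite("pics/z1.png",np.hstack([c(s,260,220,180,180),c(t,330,190,150,150)]))
E
```

```text
time: 2.6
eef_pos: [0.4778, -0.241, 0.1882]
tcp_rot: [0.044, 0.999, -0.002, 0.003]
contact_force: [0.1, -0.1, -0.0]
opening: 1.0
$.jaw: bad value
time: 2.77
eef_pos: [0.4714, -0.2342, 0.1425]
tcp_rot: [0.043, 0.999, 0.005, -0.007]
contact_force: [-1.5, 1.1, -1.1]
opening: 0.999
```

View pics/z1.png

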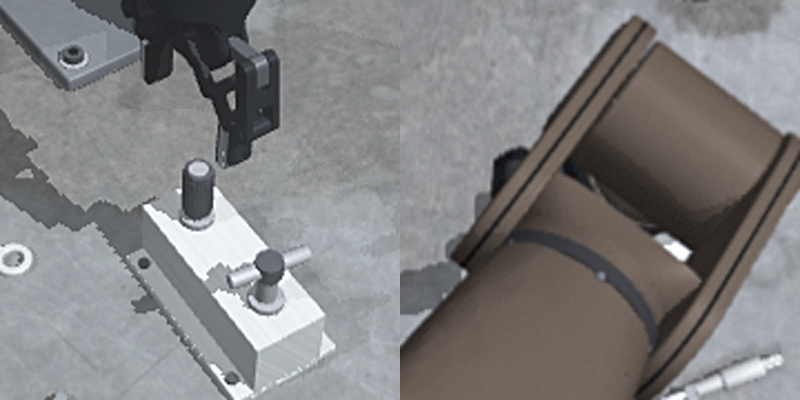

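The side view shows the jaws open straight above the knob (198,170 in the crop) and straddling it along the stand's row. The top view is blocked by the arm. I'll check where the arm has settled, then go down.

```bash
python3 -m jog '{"travel":[[0,0,-15],[0,0,-25],[0,0,-20],[0,0,-13],[0,0,0]],"dr":[[0,0,0],[0,0,0],[0,0,0],[0,0,0],[0,0,0]],"jaw":[0,0,0,0,0]}'
python3 -m jog '{"travel":[[0,0,0],[0,0,0]],"dr":[[0,0,0],[0,0,0]],"jaw":[0,0]}'
```

```text
time: 3.28
eef_pos: [0.4767, -0.2374, 0.0787]
tcp_rot: [0.042, 0.999, 0.0, -0.0]
contact_force: [-0.1, 0.9, -0.1]
opening: 1.001
time: 3.45
eef_pos: [0.4784, -0.2387, 0.0814]
tcp_rot: [0.042, 0.999, -0.002, 0.002]
contact_force: [0.2, -0.0, 0.1]
opening: 0.996
```

```bash
python3 -m jog '{"travel":[[0,0,-12],[0,0,0],[0,0,0],[0,0,0],[0,0,0]],"dr":[[0,0,0],[0,0,0],[0,0,0],[0,0,0],[0,0,0]],"jaw":[0,0,120,200,255]}' 40
python3 -m jog '{"travel":[[0,0,0],[0,0,0],[0,0,0],[0,0,0],[0,0,0]],"dr":[[0,0,0],[0,0,0],[0,0,0],[0,0,0],[0,0,0]],"jaw":[255,255,255,255,255]}'
python3 -m jog '{"travel":[[0,0,0],[0,0,0]],"dr":[[0,0,0],[0,0,0]],"jaw":[255,255]}'
```

```text
time: 3.87
eef_pos: [0.4765, -0.2376, 0.0665]
tcp_rot: [0.043, 0.999, -0.0, 0.0]
contact_force: [-0.5, 0.2, 0.9]
opening: 0.603
time: 4.28
eef_pos: [0.4767, -0.2381, 0.0667]
tcp_rot: [0.042, 0.999, -0.001, 0.0]
contact_force: [1.1, -1.3, 1.5]
opening: 0.247
time: 4.45
eef_pos: [0.4767, -0.238, 0.0667]
tcp_rot: [0.043, 0.999, -0.001, 0.0]
contact_force: [-0.4, -1.9, 1.3]
opening: 0.25
```

```bash
python3 -m jog '{"travel":[[0,0,0],[0,0,6],[0,0,10],[0,0,15],[0,0,20]],"dr":[[0,0,0],[0,0,0],[0,0,0],[0,0,0],[0,0,0]],"jaw":[255,255,255,255,255]}' 80
python3 -m jog '{"travel":[[0,0,30],[0,0,35],[0,0,35],[0,0,30],[0,0,20]],"dr":[[0,0,0],[0,0,0],[0,0,0],[0,0,0],[0,0,0]],"jaw":[255,255,255,255,255]}'
```

```text
time: 4.87
eef_pos: [0.4754, -0.2368, 0.1158]
tcp_rot: [0.043, 0.999, 0.001, -0.001]
contact_force: [0.0, -0.3, -1.2]
opening: 0.239
time: 5.28
eef_pos: [0.4768, -0.2368, 0.2704]
tcp_rot: [0.042, 0.999, 0.0, 0.001]
contact_force: [0.7, -0.3, -0.8]
opening: 0.235
```

Gripped: the opening of about 21 mm matches the 22 mm grip. Next I'll carry the pin over, tilting the tool by 32°, to a point about 40 mm off the hole along the normal. The TCP target is (0.505,0.126,0.179).

```bash
python3 -m jog '{"travel":[[3,36,0],[3,36,0],[3,36,0],[3,36,0],[3,36,0]],"dr":[[0,0,0.6],[0,0,0.6],[0,0,0.6],[0,0,0.5],[0,0,0.5]],"jaw":[255,255,255,255,255]}'
python3 -m jog '{"travel":[[3,36,0],[3,36,0],[3,36,0],[3,36,0],[1.5,39,0]],"dr":[[-0.2,-6.4,0],[-0.2,-6.4,0],[-0.2,-6.4,0],[-0.2,-6.4,0],[-0.2,-6.4,0]],"jaw":[255,255,255,255,255]}'
python3 -m jog '{"travel":[[0,0,-20],[0,0,-30],[0,0,-20],[0,0,-10],[0,0,0]],"dr":[[0,0,0],[0,0,0],[0,0,0],[0,0,0],[0,0,0]],"jaw":[255,255,255,255,255]}'
cat > look.py <<'E'
from h import *
import sys
from scipy.spatial.transform import Rotation as Ro
np.set_printoptions(precision=4,suppress=True)
s0=get_state();R=Ro.from_quat(s0["tcp_rot"]).as_matrix();print("tcp",s0["eef_pos"],"tz",R[:,2],"ty",R[:,1],"nose",s0["eef_pos"]+.0557*R[:,2])
print("qpos",s0["qpos"],"F",s0["contact_force"])
n=sys.argv[1]
s=read_camera("side");t=read_camera("top")
c=lambda im,x,y,w,h:cv2.resize(im[y:y+h,x:x+w,::-1],(400,400),interpolation=cv2.INTER_CUBIC)
cv2.imwrite(f"pics/{n}.png",np.hstack([c(s,230,110,100,100),c(t,165,160,100,100)]))
E
python3 look.py z2
```

```text
time: 5.7
eef_pos: [0.4902, -0.0549, 0.2662]
tcp_rot: [0.018, 1.0, 0.001, -0.001]
contact_force: [1.0, 0.6, -2.0]
opening: 0.24
time: 6.12
eef_pos: [0.5037, 0.1273, 0.2668]
tcp_rot: [0.018, 0.961, -0.002, 0.277]
contact_force: [0.4, 0.2, -1.5]
opening: 0.237
time: 6.53
eef_pos: [0.5018, 0.1257, 0.1825]
tcp_rot: [0.017, 0.962, -0.004, 0.271]
contact_force: [-0.1, -0.9, -2.0]
opening: 0.236
tcp [0.5018 0.1257 0.1825] tz [ 0.5216 -0.0165 -0.853 ] ty [0.0356 0.9994 0.0024] nose [0.5309 0.1248 0.1349]
qpos [ 0.0768 -0.2847  2.311  -0.1046  0.5713 -1.3855] F [-0.077  -0.9282 -1.9996]
```

View pics/z2.png

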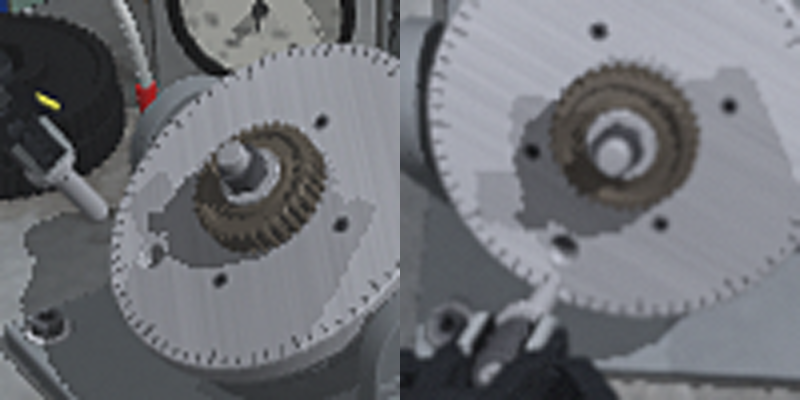

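The nose tip shows at side ≈(256,163.5) and top ≈(204,230), and the hole at side ≈(267.8,172.5) and top ≈(206.3,221.5). I'll measure the offset between them.

Run:
```python
from h import *
np.set_printoptions(precision=4,suppress=True)
n=np.array([-.5296,.0185,.848])
h,e=tri((267.8,172.6),(206.3,221.5));q,f=tri((255.9,163.4),(204,230));print(h,e,q,f)
d=h-q;print("delta",d,"along -n",-d@n,"lateral",d+(-d@n)*n)
```

```text
[0.556  0.1232 0.1033] 1.4048623080529001 [0.5323 0.1206 0.1373] 3.2668199604925072
delta [ 0.0237  0.0027 -0.034 ] along -n 0.04135856506744934 lateral [0.0018 0.0035 0.001 ]
```

```bash
python3 -m jog '{"travel":[[8,1,-11],[8,1,-11],[0,0,0],[0,0,0]],"dr":[[0,0,0],[0,0,0],[0,0,0],[0,0,0]],"jaw":[255,255,255,255]}'
sed -i 's/c(s,230,110,100,100),c(t,165,160,100,100)/c(s,245,145,40,40),c(t,185,200,40,40)/' look.py; python3 look.py z3
```

```text
time: 6.97
eef_pos: [0.5217, 0.1272, 0.1665]
tcp_rot: [0.018, 0.961, -0.004, 0.276]
contact_force: [0.4, 0.1, -1.5]
opening: 0.235
tcp [0.5217 0.1272 0.1665] tz [ 0.5305 -0.0168 -0.8475] ty [0.0363 0.9993 0.0029] nose [0.5512 0.1263 0.1193]
qpos [ 0.0774 -0.2096  2.2871 -0.1186  0.5103 -1.3691] F [ 0.3944  0.082  -1.5111]
```

View pics/z3.png

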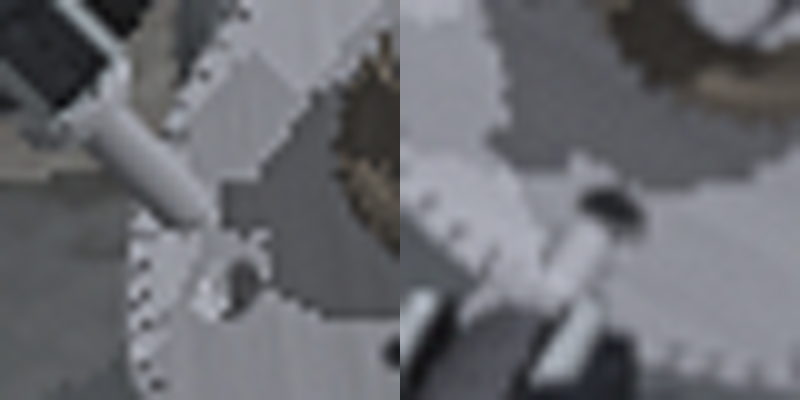

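The 10× crops show:
- Side: nose at ≈(264.9,165.9), hole ellipse centred at ≈(267.4,172.9).
- Top: nose at ≈(205.2,222.4), hole at ≈(205.8,220.5).

The pin axis points slightly uphill of the hole.

Run:
```python
from h import *
np.set_printoptions(precision=4,suppress=True)
n=np.array([-.5296,.0185,.848]);L=np.array([.035,.9994,0]);U=np.cross(L,n)
h,e=tri((267.4,172.9),(205.8,220.5));q,f=tri((264.9,165.9),(205.2,222.4));print(h,e,q,f)
d=h-q;print("delta",d,"along",-d@n,"left",d@L,"uphill",d@U)
# side-pixel sensitivity and where kinematic nose projects
q=np.array([.5512,.1263,.1193])
for nm in("side","top"):
    c=camera_info(nm);
    for p in(q,q+.01*L,q+.01*U,q-.01*n):
        print(nm,cv2.projectPoints(p[None],cv2.Rodrigues(c["R"])[0],c["t"],c["K"],np.array([c["k1"],0,0,0.]))[0].ravel())
```

```text
[0.5574 0.1252 0.101 ] 0.6960582676468837 [0.5503 0.1212 0.1232] 0.1951921582491717
delta [ 0.0071  0.004  -0.0222] along 0.02249723190640329 left 0.004249865192456583 uphill -0.005834434946765478
side [264.028 166.203]
side [261.5092 163.8721]
side [267.5114 162.5918]
side [266.6222 168.8235]
top [202.9487 222.2004]
top [197.5917 221.9837]
top [202.6864 217.1403]
top [204.1262 220.1892]
```

```bash
python3 -m jog '{"travel":[[1.2,1.5,-6.4],[1.2,1.5,-6.4],[0,0,0],[0,0,0],[0,0,0]],"dr":[[0,0,0],[0,0,0],[0,0,0],[0,0,0],[0,0,0]],"jaw":[255,255,255,255,255]}'
python3 look.py z4
```

```text
time: 7.48
eef_pos: [0.5232, 0.1306, 0.1523]
tcp_rot: [0.017, 0.961, -0.004, 0.276]
contact_force: [0.1, -0.4, -2.2]
opening: 0.239
tcp [0.5232 0.1306 0.1523] tz [ 0.5296 -0.0165 -0.8481] ty [0.0353 0.9994 0.0026] nose [0.5527 0.1297 0.1051]
qpos [ 0.0853 -0.1791  2.2909 -0.1341  0.4782 -1.3477] F [ 0.1463 -0.4235 -2.2248]
```

View pics/z4.png

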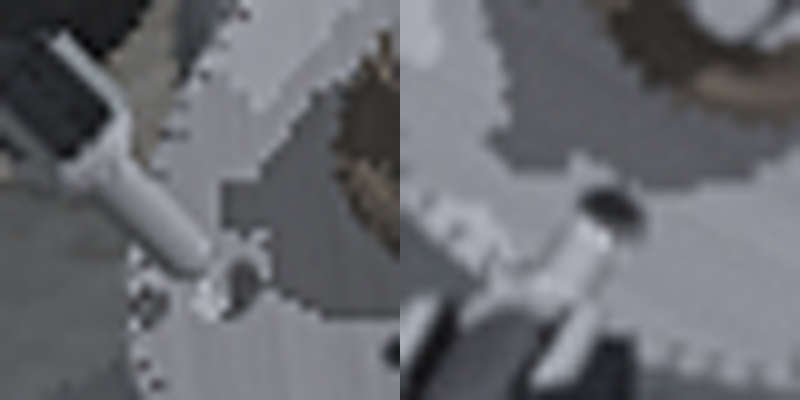

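In both views the pin axis now points through the hole centre (side 228,283; top 613,210 in the crop), with about 9 mm to go. I'll advance along the normal, watching the force.

```bash
python3 -m jog '{"travel":[[1.6,0,-2.5],[1.6,0,-2.5],[1.6,0,-2.5],[0.5,0,-0.8],[0,0,0]],"dr":[[0,0,0],[0,0,0],[0,0,0],[0,0,0],[0,0,0]],"jaw":[255,255,255,255,255]}'
python3 -m jog '{"travel":[[0.8,0,-1.3],[0,0,0]],"dr":[[0,0,0],[0,0,0]],"jaw":[255,255]}'
python3 -m jog '{"travel":[[0.8,0,-1.3],[0,0,0]],"dr":[[0,0,0],[0,0,0]],"jaw":[255,255]}'
```

```text
time: 8.0
eef_pos: [0.5285, 0.1304, 0.1436]
tcp_rot: [0.018, 0.961, -0.004, 0.275]
contact_force: [-0.7, 0.1, -1.5]
opening: 0.235
time: 8.17
eef_pos: [0.5294, 0.1305, 0.1427]
tcp_rot: [0.017, 0.961, -0.004, 0.276]
contact_force: [0.1, -0.1, -1.1]
opening: 0.235
time: 8.33
eef_pos: [0.5302, 0.1305, 0.1415]
tcp_rot: [0.017, 0.961, -0.004, 0.276]
contact_force: [-0.4, 0.1, -1.1]
opening: 0.239
```

```bash
for i in 1; do python3 -m jog '{"travel":[[0.8,0,-1.3],[0.8,0,-1.3],[0,0,0]],"dr":[[0,0,0],[0,0,0],[0,0,0]],"jaw":[255,255,255]}'; done
python3 -m jog '{"travel":[[0.8,0,-1.3],[0.8,0,-1.3],[0,0,0]],"dr":[[0,0,0],[0,0,0],[0,0,0]],"jaw":[255,255,255]}'
python3 look.py z5
```

```text
time: 8.58
eef_pos: [0.5321, 0.1302, 0.1391]
tcp_rot: [0.017, 0.961, -0.004, 0.276]
contact_force: [1.1, -2.0, -1.6]
opening: 0.237
time: 8.83
eef_pos: [0.5338, 0.1303, 0.1365]
tcp_rot: [0.017, 0.961, -0.004, 0.276]
contact_force: [1.3, -2.7, -2.0]
opening: 0.238
tcp [0.5338 0.1303 0.1365] tz [ 0.5305 -0.0168 -0.8475] ty [0.0356 0.9994 0.0025] nose [0.5634 0.1294 0.0893]
qpos [ 0.0826 -0.1258  2.2788 -0.1439  0.436  -1.3386] F [ 1.2517 -2.7006 -2.0242]
```

View pics/z5.png

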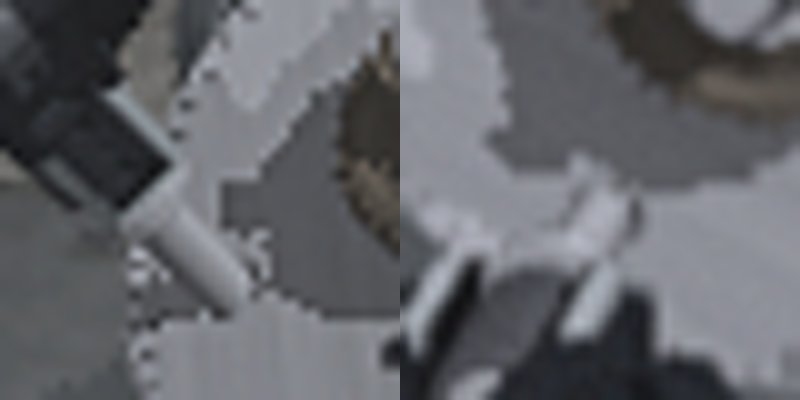

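The nose sits in the hole, slightly against its left wall (Fy −2.7 N). I'll ease it 1 mm to the right and carry on down.

```bash
python3 -m jog '{"travel":[[0,-1,0],[0.8,0,-1.3],[0.8,0,-1.3],[0,0,0]],"dr":[[0,0,0],[0,0,0],[0,0,0],[0,0,0]],"jaw":[255,255,255,255]}'
python3 -m jog '{"travel":[[0.8,0,-1.3],[0.8,0,-1.3],[0,0,0]],"dr":[[0,0,0],[0,0,0],[0,0,0]],"jaw":[255,255,255]}'
```

```text
time: 9.27
eef_pos: [0.5351, 0.1297, 0.1336]
tcp_rot: [0.017, 0.961, -0.003, 0.276]
contact_force: [1.3, -0.3, -1.9]
opening: 0.238
time: 9.52
eef_pos: [0.5367, 0.1296, 0.131]
tcp_rot: [0.017, 0.961, -0.004, 0.276]
contact_force: [-0.5, -0.3, -2.6]
opening: 0.237
```

```bash
python3 -m jog '{"travel":[[0.8,0,-1.3],[0,0,0]],"dr":[[0,0,0],[0,0,0]],"jaw":[255,255]}'
python3 -m jog '{"travel":[[0.8,0,-1.3],[0,0,0]],"dr":[[0,0,0],[0,0,0]],"jaw":[255,255]}'
python3 -m jog '{"travel":[[0.8,0,-1.3],[0,0,0]],"dr":[[0,0,0],[0,0,0]],"jaw":[255,255]}'
python3 -m jog '{"travel":[[0.8,0,-1.3],[0,0,0]],"dr":[[0,0,0],[0,0,0]],"jaw":[255,255]}'
```

```text
time: 9.68
eef_pos: [0.5373, 0.1297, 0.1309]
tcp_rot: [0.017, 0.961, -0.004, 0.275]
contact_force: [-8.4, 0.2, 8.4]
opening: 0.238
time: 9.85
eef_pos: [0.5379, 0.1297, 0.131]
tcp_rot: [0.017, 0.961, -0.004, 0.275]
contact_force: [-19.1, -1.8, 20.8]
opening: 0.237
time: 10.02
eef_pos: [0.5385, 0.1298, 0.131]
tcp_rot: [0.017, 0.961, -0.004, 0.275]
contact_force: [-29.7, -1.6, 31.4]
opening: 0.238
time: 10.18
eef_pos: [0.541, 0.13, 0.1317]
tcp_rot: [0.017, 0.961, -0.004, 0.277]
contact_force: [-28.7, -3.1, 34.0]
opening: 0.238
```

The pin stopped on the ring, about 16 mm below the face as expected. I pressed too hard, so I'll back off to light pressure.

```bash
python3 -m jog '{"travel":[[-1.6,0,2.6],[-0.5,0,0.8],[0,0,0]],"dr":[[0,0,0],[0,0,0],[0,0,0]],"jaw":[255,255,255]}'
python3 - <<'E'
from h import *
np.set_printoptions(precision=4,suppress=True)
s=get_state();n=np.array([-.5296,.0185,.848]);L=np.array([.035,.9994,0]);U=np.cross(L,n);F=s["contact_force"]
print(s["eef_pos"],"Fn",F@n,"FL",F@L,"FU",F@U,s["wrist_torque"])
E
```

```text
time: 10.43
eef_pos: [0.5392, 0.1297, 0.1314]
tcp_rot: [0.017, 0.96, -0.003, 0.278]
contact_force: [-3.0, -0.3, 8.6]
opening: 0.239
[0.5392 0.1297 0.1314] Fn 8.906046576421122 FL -0.44186064365770195 FU 1.9947158871820898 [-0.1023 -0.053   0.0063]
```

```bash
cat > st.py <<'E'
from h import *
s=get_state();n=np.array([-.5296,.0185,.848]);L=np.array([.035,.9994,0]);U=np.cross(L,n);F=s["contact_force"]+[0,0,1.5]
p=s["eef_pos"];print("t %.2f L %.1f U %.1f N %.1f mm | Fn %.1f FL %.1f FU %.1f"%(s["time"],*(1e3*np.array([p@L,p@U,p@n])),F@n,F@L,F@U), "tz",np.round(s["tcp_rot"],3))
E
python3 st.py
python3 - <<'E'
import numpy as np
n=np.array([-.5296,.0185,.848]);L=np.array([.035,.9994,0]);U=np.cross(L,n)
P=lambda f:70*(np.sin(np.radians(f))*L-np.cos(np.radians(f))*U)
a=[28.5,25.5,22.5,19.5,16.5,13.5,11.5]+[11.5-1.5*i for i in range(1,28)]
for f,g in zip(a,a[1:]):print(g,np.round(P(g)-P(f),2).tolist())
E
```

```text
t 10.43 L 148.5 U 522.7 N -171.7 mm | Fn 10.2 FL -0.4 FU 2.8 tz [ 0.017  0.96  -0.003  0.278]
25.5 [-1.52, -3.21, -0.88]
22.5 [-1.38, -3.3, -0.79]
19.5 [-1.23, -3.38, -0.7]
16.5 [-1.08, -3.45, -0.6]
13.5 [-0.93, -3.51, -0.5]
11.5 [-0.53, -2.37, -0.28]
10.0 [-0.35, -1.79, -0.18]
8.5 [-0.31, -1.8, -0.16]
7.0 [-0.27, -1.81, -0.13]
5.5 [-0.23, -1.81, -0.11]
4.0 [-0.19, -1.82, -0.08]
2.5 [-0.15, -1.83, -0.06]
1.0 [-0.11, -1.83, -0.03]
-0.5 [-0.07, -1.83, -0.0]
-2.0 [-0.03, -1.83, 0.02]
-3.5 [0.01, -1.83, 0.05]
-5.0 [0.05, -1.83, 0.07]
-6.5 [0.09, -1.83, 0.1]
-8.0 [0.13, -1.82, 0.12]
-9.5 [0.17, -1.82, 0.15]
-11.0 [0.21, -1.81, 0.17]
-12.5 [0.25, -1.8, 0.2]
-14.0 [0.29, -1.8, 0.22]
-15.5 [0.33, -1.78, 0.25]
-17.0 [0.37, -1.77, 0.27]
-18.5 [0.41, -1.76, 0.3]
-20.0 [0.45, -1.75, 0.32]
-21.5 [0.49, -1.73, 0.34]
-23.0 [0.53, -1.72, 0.37]
-24.5 [0.57, -1.7, 0.39]
-26.0 [0.6, -1.68, 0.41]
-27.5 [0.64, -1.66, 0.44]
-29.0 [0.68, -1.64, 0.46]
```

```bash
python3 -m jog '{"travel":[[-1.5,-3.2,-0.9],[-1.4,-3.3,-0.8],[0,0,0]],"dr":[[0,0,0],[0,0,0],[0,0,0]],"jaw":[255,255,255]}' >/dev/null; python3 st.py
python3 -m jog '{"travel":[[-1.2,-3.4,-0.7],[-1.1,-3.4,-0.6],[0,0,0]],"dr":[[0,0,0],[0,0,0],[0,0,0]],"jaw":[255,255,255]}' >/dev/null; python3 st.py
```

```text
t 10.68 L 142.5 U 520.4 N -171.7 mm | Fn 8.9 FL 2.8 FU 2.3 tz [ 0.018  0.96  -0.002  0.279]
t 10.93 L 135.7 U 518.0 N -171.7 mm | Fn 8.9 FL 3.5 FU 2.8 tz [ 0.018  0.96  -0.002  0.279]
```

```bash
python3 -m jog '{"travel":[[-0.9,-3.5,-0.5],[-0.5,-2.4,-0.3],[0,0,0]],"dr":[[0,0,0],[0,0,0],[0,0,0]],"jaw":[255,255,255]}' >/dev/null; python3 st.py
python3 -m jog '{"travel":[[-0.4,-1.8,-0.2],[-0.3,-1.8,-0.2],[0,0,0]],"dr":[[0,0,0],[0,0,0],[0,0,0]],"jaw":[255,255,255]}' >/dev/null; python3 st.py
python3 -m jog '{"travel":[[-0.3,-1.8,-0.1],[-0.2,-1.8,-0.1],[0,0,0]],"dr":[[0,0,0],[0,0,0],[0,0,0]],"jaw":[255,255,255]}' >/dev/null; python3 st.py
```

```text
t 11.18 L 129.9 U 516.3 N -171.8 mm | Fn 9.4 FL 4.7 FU 2.7 tz [ 0.018  0.96  -0.002  0.279]
t 11.43 L 125.8 U 514.6 N -172.4 mm | Fn 1.3 FL 0.9 FU 3.8 tz [ 0.017  0.96  -0.003  0.278]
t 11.68 L 121.3 U 513.7 N -172.6 mm | Fn 0.2 FL 1.4 FU 5.7 tz [ 0.018  0.961 -0.004  0.277]
```

The normal force dropped near L≈126: the nose has nothing beneath it there. I'll feel downward gently.

```bash
python3 -m jog '{"travel":[[0.5,0,-0.8],[0,0,0]],"dr":[[0,0,0],[0,0,0]],"jaw":[255,255]}' >/dev/null; python3 st.py
python3 -m jog '{"travel":[[0.5,0,-0.8],[0,0,0]],"dr":[[0,0,0],[0,0,0]],"jaw":[255,255]}' >/dev/null; python3 st.py
```

```text
t 11.85 L 121.5 U 513.6 N -173.5 mm | Fn 1.3 FL 1.1 FU 5.9 tz [ 0.018  0.961 -0.004  0.277]
t 12.02 L 121.6 U 513.5 N -174.4 mm | Fn 2.4 FL 0.2 FU 5.7 tz [ 0.017  0.961 -0.004  0.277]
```

```bash
python3 -m jog '{"travel":[[0.5,0,0.3],[0.5,0,-0.8],[0,0,0]],"dr":[[0,0,0],[0,0,0],[0,0,0]],"jaw":[255,255,255]}' >/dev/null; python3 st.py
python3 -m jog '{"travel":[[0.8,0,-1.3],[0,0,0]],"dr":[[0,0,0],[0,0,0]],"jaw":[255,255]}' >/dev/null; python3 st.py
python3 -m jog '{"travel":[[0.8,0,-1.3],[0,0,0]],"dr":[[0,0,0],[0,0,0]],"jaw":[255,255]}' >/dev/null; python3 st.py
```

```text
t 12.27 L 121.8 U 513.6 N -175.3 mm | Fn 4.2 FL 1.3 FU 6.7 tz [ 0.017  0.961 -0.004  0.276]
t 12.43 L 122.1 U 513.7 N -176.9 mm | Fn 2.3 FL 4.0 FU 6.8 tz [ 0.018  0.961 -0.003  0.277]
t 12.60 L 122.2 U 513.8 N -178.5 mm | Fn 0.8 FL 4.5 FU 7.6 tz [ 0.018  0.961 -0.003  0.277]
```

```bash
python3 -m jog '{"travel":[[0.8,0.6,0.5],[0,0,0]],"dr":[[0,0,0],[0,0,0]],"jaw":[255,255]}' >/dev/null; python3 st.py
python3 -m jog '{"travel":[[0.8,0,-1.3],[0.8,0,-1.3],[0,0,0]],"dr":[[0,0,0],[0,0,0],[0,0,0]],"jaw":[255,255,255]}' >/dev/null; python3 st.py
python3 -m jog '{"travel":[[0.8,0,-1.3],[0.8,0,-1.3],[0,0,0]],"dr":[[0,0,0],[0,0,0],[0,0,0]],"jaw":[255,255,255]}' >/dev/null; python3 st.py
```

```text
t 12.77 L 122.5 U 514.0 N -178.7 mm | Fn 1.6 FL 2.9 FU 6.0 tz [ 0.017  0.961 -0.004  0.276]
t 13.02 L 122.5 U 514.0 N -181.7 mm | Fn 1.3 FL 2.2 FU 6.2 tz [ 0.018  0.961 -0.003  0.276]
t 13.27 L 122.6 U 514.0 N -184.7 mm | Fn 1.4 FL 3.0 FU 6.7 tz [ 0.018  0.961 -0.003  0.276]
```

```bash
python3 -m jog '{"travel":[[0.8,0.4,0.5],[0.8,0,-1.3],[0.8,0,-1.3],[0,0,0]],"dr":[[0,0,0],[0,0,0],[0,0,0],[0,0,0]],"jaw":[255,255,255,255]}' >/dev/null; python3 st.py
python3 -m jog '{"travel":[[0.8,0,-1.3],[0.8,0,-1.3],[0.8,0,-1.3],[0,0,0]],"dr":[[0,0,0],[0,0,0],[0,0,0],[0,0,0]],"jaw":[255,255,255,255]}' >/dev/null; python3 st.py
```

```text
t 13.60 L 122.8 U 514.1 N -188.1 mm | Fn 2.2 FL 0.8 FU 5.7 tz [ 0.017  0.961 -0.004  0.275]
t 13.93 L 122.9 U 514.1 N -192.7 mm | Fn 0.8 FL 1.0 FU 4.8 tz [ 0.017  0.961 -0.004  0.275]
```

```bash
python3 -m jog '{"travel":[[0.8,0,-1.3],[0.8,0,-1.3],[0.8,0,-1.3],[0,0,0]],"dr":[[0,0,0],[0,0,0],[0,0,0],[0,0,0]],"jaw":[255,255,255,255]}' >/dev/null; python3 st.py
python3 -m jog '{"travel":[[0.8,0,-1.3],[0,0,0]],"dr":[[0,0,0],[0,0,0]],"jaw":[255,255]}' >/dev/null; python3 st.py
python3 -m jog '{"travel":[[0.5,0,-0.8],[0,0,0]],"dr":[[0,0,0],[0,0,0]],"jaw":[255,255]}' >/dev/null; python3 st.py
python3 -m jog '{"travel":[[0.5,0,-0.8],[0,0,0]],"dr":[[0,0,0],[0,0,0]],"jaw":[255,255]}' >/dev/null; python3 st.py
```

```text
t 14.27 L 123.0 U 514.1 N -197.3 mm | Fn -0.8 FL 0.5 FU 4.5 tz [ 0.017  0.961 -0.004  0.275]
t 14.43 L 123.1 U 514.2 N -198.7 mm | Fn 0.4 FL -1.1 FU 4.7 tz [ 0.017  0.961 -0.004  0.275]
t 14.60 L 123.1 U 514.2 N -199.6 mm | Fn 1.5 FL -0.5 FU 3.2 tz [ 0.017  0.961 -0.004  0.275]
t 14.77 L 123.2 U 514.2 N -200.2 mm | Fn 5.7 FL -1.4 FU 2.8 tz [ 0.017  0.961 -0.004  0.275]
```

Contact came at N≈−200, about 29 mm below the ring stop, which matches a seated collar. I'll press a little more and take a look.

```bash
python3 -m jog '{"travel":[[0.5,0,-0.8],[0,0,0]],"dr":[[0,0,0],[0,0,0]],"jaw":[255,255]}' >/dev/null; python3 st.py
sed -i 's/c(s,245,145,40,40),c(t,185,200,40,40)/c(s,240,130,80,80),c(t,185,170,80,80)/' look.py; python3 look.py z6
```

```text
t 14.93 L 123.3 U 514.3 N -200.4 mm | Fn 19.3 FL -1.7 FU -0.3 tz [ 0.017  0.961 -0.004  0.275]
tcp [0.5463 0.1042 0.1026] tz [ 0.528  -0.0168 -0.8491] ty [0.0352 0.9994 0.0021] nose [0.5757 0.1033 0.0553]
qpos [ 0.0181 -0.0499  2.2833 -0.0763  0.3531 -1.4529] F [-10.5511  -1.3681  14.6807]
```

View pics/z6.png

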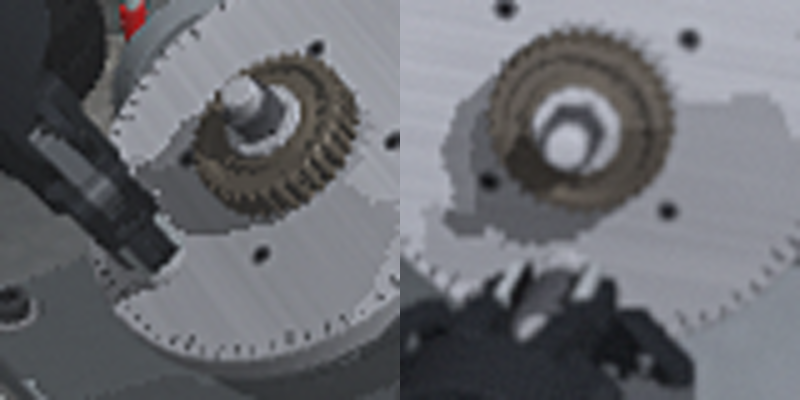

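The jaws hold the grip with its collar down at the plate; 19 N ends at a hard stop. I'll release and withdraw along the normal.

```bash
python3 -m jog '{"travel":[[-0.4,0,0.6],[0,0,0],[0,0,0],[0,0,0],[0,0,0]],"dr":[[0,0,0],[0,0,0],[0,0,0],[0,0,0],[0,0,0]],"jaw":[255,180,120,60,0]}'
python3 -m jog '{"travel":[[0,0,0],[0,0,0],[0,0,0],[0,0,0],[0,0,0]],"dr":[[0,0,0],[0,0,0],[0,0,0],[0,0,0],[0,0,0]],"jaw":[0,0,0,0,0]}'; python3 st.py
```

```text
time: 15.45
eef_pos: [0.5454, 0.1041, 0.1011]
tcp_rot: [0.017, 0.962, -0.004, 0.274]
contact_force: [0.0, 0.2, -0.2]
opening: 0.71
time: 15.87
eef_pos: [0.5466, 0.1041, 0.1026]
tcp_rot: [0.017, 0.961, -0.004, 0.276]
contact_force: [-0.1, 0.5, -0.4]
opening: 1.0
t 15.87 L 123.2 U 514.5 N -200.6 mm | Fn 1.0 FL 0.5 FU 0.5 tz [ 0.017  0.961 -0.004  0.276]
```

```bash
python3 -m jog '{"travel":[[-3.2,0,5],[-8,0,13],[-11,0,17],[-13,0,21],[-8,0,13]],"dr":[[0,0,0],[0,0,0],[0,0,0],[0,0,0],[0,0,0]],"jaw":[0,0,0,0,0]}'
python3 -m jog '{"travel":[[0,0,30],[0,0,35],[0,-36,20],[0,-36,0],[0,-36,0]],"dr":[[0,0,0],[0,0,0],[0,0,0],[0,0,0],[0,0,0]],"jaw":[0,0,0,0,0]}'
python3 -m jog '{"travel":[[0,-36,0],[0,-36,0],[0,-30,0],[0,0,0],[0,0,0]],"dr":[[0,0,0],[0,0,0],[0,0,0],[0,0,0],[0,0,0]],"jaw":[0,0,0,0,0]}'
python3 look.py z7
```

```text
time: 16.28
eef_pos: [0.503, 0.1042, 0.1737]
tcp_rot: [0.017, 0.961, -0.004, 0.277]
contact_force: [0.9, -0.4, -0.3]
opening: 1.001
time: 16.7
eef_pos: [0.5041, -0.0042, 0.2604]
tcp_rot: [0.016, 0.96, -0.004, 0.279]
contact_force: [0.6, -1.0, 0.0]
opening: 0.997
time: 17.12
eef_pos: [0.5031, -0.1074, 0.2568]
tcp_rot: [0.019, 0.961, -0.004, 0.276]
contact_force: [-0.7, 0.6, -0.2]
opening: 1.003
tcp [ 0.5031 -0.1074  0.2568] tz [ 0.5298 -0.0181 -0.8479] ty [0.039  0.9992 0.003 ] nose [ 0.5326 -0.1084  0.2096]
qpos [-0.5356 -0.3994  2.2542  0.3567  0.8178 -2.2497] F [-0.6898  0.6063 -0.1897]
```

View pics/z7.png

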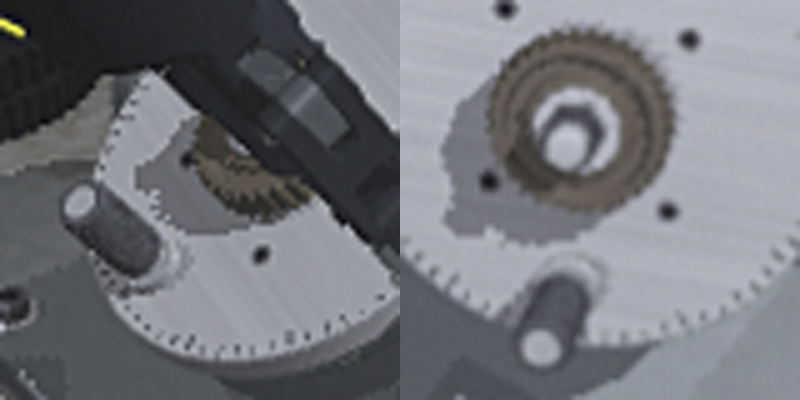

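The pin stands alone with its collar on the plate. I'll check its height numerically and check the T-pin against the first picture.

Run:
```python
from h import *
np.set_printoptions(precision=4,suppress=True)
n=np.array([-.5296,.0185,.848]);c=np.array([.6063,.0894,.1308])
g,e=tri((256,170.2),(212.8,239.2));print(g,e,"height over plate",(g-c)@n,"radius",np.linalg.norm((g-c)-((g-c)@n)*n))
a=cv2.imread("pics/side0.png")[300:400,365:410].astype(int);b=read_camera("side")[300:400,365:410,::-1].astype(int)
print("T-pin diff",np.abs(a-b).mean(),(np.abs(a-b).max(2)>40).sum())
```

```text
[0.5183 0.1029 0.1366] 2.304530261993721 height over plate 0.05173776006359546 radius 0.07267657110183494
T-pin diff 8.520592592592592 0
```

```bash
python3 -c "
from plant import *
print(sign_off(), get_state()['time'])"
```

```text
the job is handed in; nothing more can be done
the job is handed in; nothing more can be done
```

The swivel table is locked: the index pin is pushed fully home in the bush and released. I handed the job in at about 17 s, with the arm standing clear.

I took the round-grip pin from the stand and put it in the plate hole, where it stopped on the ring. I then swung the plate anticlockwise under about 9 N. The pin dropped at a plate value of roughly 0.6, and it went in with normal forces of only a few newtons until the collar landed.

**Checks that agreed:**
- **Seating depth:** the pin went about 29 mm below the ring stop and met a hard stop at 19 N.
- **Grip height:** the grip top is 51.7 mm above the plate by triangulation, against 52 mm for a seated pin.
- **Last picture:** the pin stands on its own with the collar on the plate.
- **T-pin:** the area around it looks the same as in the first picture, with no pixel changed by more than 40 levels.

**Checks that were off:**
- **First ring contact:** I pressed with about 44 N at the wrist before backing off. That is under the 120 N limit, but it was not light pressure, and the tool moved about 2.5 mm uphill as I did it. All later steps allowed for that offset.
- **Camera against arm:** the nose position seen by the cameras and the one worked out from the arm differed by up to 5 mm sideways. I aligned the pin to the hole by comparing the two in the pictures.

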